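Set the mitre saw to 30 degrees left and lock it

TASK

Set the mitre saw to 30 degrees left: gently push its mitre arm sideways, from the outside and without gripping it, until the pointer stands on the 30-degree mark of the scale (the second long mark to the left of the broad centre mark, seen by somebody standing at the end of the arm and facing the fence). Then press the raised lock lever at the arm's end all the way down. Keep off the saw head, leave the offcut on the saw and the things on the bench where they are, and finish clear of the saw.

Things in the scene. Friction and masses are not known exactly. Their poses are not given: they have to be found in the camera images.
- saw: fixed base of a compact mitre saw, grey and bare aluminium. Origin on the bench on the turntable's vertical axis; -x points to the operator's side (front, where the mitre arm sticks out), +y to the operator's left. Round casting of radius 156 mm, top at 62 mm; a wing table each side, 70 mm high, out to y = 223 mm; a fence 12 to 26 mm behind the axis, up to 132 mm high
- mark30 (a point): inner end of the 30-degree-left mark on the base, 132.5 mm from the axis, 63 mm above the bench. The scale is a bright arc on the front rim with dark marks 132 to 153 mm from the axis, one each 5 degrees from 50 left to 50 right: a broad long one at 0 (straight to the front), long ones at 15, 30 and 45 each side, short ones between
- pointer_tip (a point): tip of the small black pointer on the turntable's front edge, turning with it, 132 mm from the axis; it lies on the mitre arm's centre line
- turntable (a joint): angle of the round turntable (radius 122 mm, top 70 mm high) with its arm, rad: 0 = arm straight to the front, growing as the arm swings to the operator's left (clockwise from above); 0.524 = the 30-degree-left mark; stops at +-0.85. The detent is off: it turns stiffly (1.1 N m, so 5 to 6 N sideways on the arm) and stays where it is left
- mitre_arm (a point): centre of the mitre arm's free part (dark patch on either side), 195 mm from the axis, 35 mm above the bench. The arm is a grey bar that comes out from under the scale rim: 36 mm wide, 20 to 50 mm above the bench, free from 156 to 235 mm from the axis. The point's x axis points along the arm to the turning axis, y across it to the operator's left, z up
- lock (a joint): black lock lever hinged on top of the arm 213 mm from the axis, 56 mm above the bench, in rad: 0 = raised 25 degrees (free), 0.436 = down level (locked, hard stop). It needs about 5 N down on its paddle and stays where it is put
- paddle (a point): middle of the upper face of the lock lever's paddle (36 mm long, 32 mm wide, 8 mm thick), 56 mm along the lever from its hinge: about 83 mm above the bench raised, 60 mm locked; its outer edge is 74 mm from the hinge. The point's x axis runs along the lever to the hinge, z out of its upper face
- head: saw head, held up by its spring on a post at the back of the turntable: blade under guards, motor to the operator's left, D-handle. Up to 430 mm high; the handle's front end is 65 mm in front of the axis, 370 to 420 mm high. Origin on the bench on the turning axis, as for the saw. Not to be touched
- offcut: loose piece of pale timber 50 x 70 x 38 mm high, lying on the wing table on the operator's left; origin at the middle of its underside. Leave alone
- bottle: yellow chalk bottle, 50 mm in diameter, 160 mm tall, standing on the bench; origin at the middle of its underside. Leave alone
- tape: yellow and black tape measure 78 x 42 x 72 mm high, on the bench; origin at the middle of its underside. Leave alone
- socket: deep steel wrench socket, 34 mm in diameter, 80 mm tall, standing on the bench; origin at the middle of its underside. Leave alone

How it is judged (in metres and radians):
On the way, in this order (a step that is already met when the one before it is completed fails the run):
1. the pointer stands on the 30-degree-left mark while the lock lever is still raised (value of joint turntable between 0.489 and 0.559 rad and value of joint lock below 0.15 rad), for 0.3 s.
2. the lock lever is pressed all the way down (value of joint lock above 0.38 rad), for 0.2 s.
At the end, for the whole second after the job is handed in: the turntable stands within 2 degrees (0.035 rad) of 30 degrees left, at rest, and the lock lever is down (joint above 0.38 of 0.436 rad), having been pressed only after the angle was set (value of joint turntable between 0.489 and 0.559 rad and value of joint lock above 0.38 rad and velocity of joint turntable between -0.02 and 0.02 rad/s); the robot touches nothing.
It fails at once if the mitre arm or its lever is gripped (the fingers straddle it, touching it) (contact force between the fingers and turntable above 0.5 N and ((y of the grasp point in the frame of mitre_arm between -0.01 and 0.01 m and z of the grasp point in the frame of mitre_arm below 0.026 m and x of the grasp point in the frame of mitre_arm between -0.05 and 0.05 m) or (y of the grasp point in the frame of paddle between -0.01 and 0.01 m and z of the grasp point in the frame of paddle below 0.002 m and x of the grasp point in the frame of paddle between -0.022 and 0.05 m))).
It fails at once if the arm or its lever is pushed roughly (over 45 N) (contact force between the fingers and turntable above 45 N).
It fails at once if the saw head is touched (contact force between any of the arm, the fingers and head above 2 N).
It fails at once if the offcut, bottle, tape measure or socket is moved or lifted (distance of any of offcut, bottle, tape, socket from where it was at the start of the episode above 0.015 m).
It also fails if it takes over 51 s, if anything falls off the work surface, if the arm or the gripper's body presses on something with over 40 N, if the wrist force passes 120 N, or if a joint passes its speed limit or range.

ROBOT

A 6-joint arm with a two-finger parallel gripper is mounted at the origin on the work surface. World frame = base frame: x ahead of the robot, y to its left, z up, the work surface at z = 0. Lengths are in mm, angles in rad, forces in N, time in s.
With the tool pointing down it reaches from about 325 to 900 mm from the base axis. Payload 3.5 kg.
Tool frame: the origin (TCP) lies midway between the tips of the shut fingers; the grasp point (between the pads) lies 19 mm behind it (bot.grasp_offset is the distance from the TCP to the grasp point, in mm); z points along the fingers, y is the line along which they close (so a half turn about z gives the same grasp; the last joint's range is limited). The gripper opens to 85 mm and grips with 20 to 120 N. Pads are 22 mm wide; open, the fingers measure 114 mm over their backs; the gripper's body (76 mm by 85 mm) begins 54 mm behind the grasp point. The pads swing forward as they close: fully open they stand 13 mm farther back than shut.
Start: joints at [1.227, 0.276, -0.026, 1.268, 0, 1.467], TCP at [149.056, 606.963, 231.313] pointing down, gripper open.
Joint ranges: [-3.12, 3.12], [-0.85, 1.88], [-1.08, 1.24], [-1.95, 2.15], [-1.57, 1.53], [-3.14, 3.14]. Speed limits (rad/s): [2.57, 2.57, 3.14, 3.14, 3.14, 3.14].

INTERFACE

Orientations are given as a unit quaternion [x, y, z, w].
In Python, from plant import bot, vision gives the robot as it stands.
- The arm moves only by the shell command python3 -m creep 'ROWS'. ROWS is JSON, a list that holds one entry, the list of rows, each a list of 7 numbers: the turn, a rotation vector about the tool's x, y, z in rad, then the shift along the tool's x, y, z in cm, then the opening, from 0 (shut) to 1 (fully open). In form: [[[ax, ay, az, tx, ty, tz, claw], ...]]. A call has 1 to 20 rows; each row shifts and turns the commanded pose from where the row before left it, along the tool's axes as they then stand; what a row does not reach is not made up. A row lasts 1/8 s, in which the tool goes at most 62.5 mm and 10.7 degrees, less where a joint would pass 70% of its speed; a pose out of reach is approached as far as the arm can. A call is refused whole if a number of a shift passes 6.25 or a number of a turn 0.188, either way. A call with a gripper value outside its range is refused whole. The fingers move at their own pace and stop on an object; the grip force is fixed at half the most. Time passes only in rows, so rows that do not move let the fingers close. It gives the time, the measured TCP pose, the force, the opening and the grip force at its end, in the units of the state.
- bot.observe(): the state, without advancing time (a new reading comes with each control period).
- vision.grab_frame(name): name is "side" or "top" or "wrist"; returns the picture (480x640x3 uint8, blue, green, red); there is no depth.
- vision.camera_info(name): a dict with "K" (3x3 intrinsics, pixels), "R" (3x3) and "t" (3): a world point X has camera coordinates R X + t. Camera axes: x right, y down, z forward; pixel columns grow to the right and rows downward; lengths in mm; the calibration is good to about 2 mm. A picture is of the moment at which its call begins: read the wrist's pose just before it. camera_info takes no time and is no camera call; for the wrist camera it gives the pose at the moment of the call.
- bot.job_done(): hands the job in; it is judged then, once.
Trained networks look in the newest picture that a camera, given by its name, has taken for a name from the list of things; names that differ only in an ending like _2 or _b are one class to them, and where a whole thing is asked for, a point or a joint stands for the part that bears it (a point fixed in the world has none). Each returns a list of dicts, best first, with "confidence" (0 to 1); they miss things now and then, are a little off and sometimes report something else, mostly with a low value. They report only what shows in the picture. A call takes as long as a camera call.
- vision.trace(camera, target): "region" (480x640 bool, what is visible of it) and "uv" ([column, row] in pixels, amid what is visible of it).
The state is a dict: "time_s": time; "joints": joint angles; "dq": joint speeds; "joint_efforts": joint torques, N m; "tool_pos": TCP position; "tcp_rot": TCP orientation; "force": force on the tool from outside, world axes, zero at the start; "moment": the same for the moment, N m; "grip_width": finger opening in mm; "grip_force": force on a finger pad.
Only numpy, scipy, OpenCV 4.12 (cv2) and the standard library are available. Lean on these libraries where they do the work, as an engineer would, in place of code of your own. Each camera call takes 0.05 s, during which the arm holds its last target. There are 200 camera calls.

## Working session

There is one attempt and no reset: what is moved stays moved. The work goes in short steps, Python scripts to look and compute and a shell command to move; the robot and the scene stay as the last step left them, time stands still between calls to the robot, and variables do not carry over. Pictures are saved under pics/ and viewed, at most 10 in all, crops included, and the job is handed in when it is done.

```bash
mkdir -p pics; ls; cat > h.py <<'E'
import numpy as np, cv2
from plant import bot, vision
def ray(cam,uv,z):
    c=vision.camera_info(cam);K,R,t=[np.array(c[k],float) for k in("K","R","t")]
    d=R.T@np.linalg.solve(K,[uv[0],uv[1],1.]);o=-R.T@t
    return o+d*(z-o[2])/d[2]
def proj(cam,X):
    c=vision.camera_info(cam);K,R,t=[np.array(c[k],float) for k in("K","R","t")]
    p=K@(R@np.array(X,float)+t);return p[:2]/p[2]
E
python3 - <<'E'
from h import *
a=vision.grab_frame("top");b=vision.grab_frame("side")
cv2.imwrite("pics/top.png",a);cv2.imwrite("pics/side.png",b)
s=bot.observe();print(s["time_s"],s["tool_pos"],s["tcp_rot"])
for n,z in [("saw",62),("mark30",63),("pointer_tip",70),("mitre_arm",50),("paddle",83),("bottle",80),("tape",72),("socket",80),("offcut",108),("head",300)]:
    for r in vision.trace("top",n)[:2]: print(n,round(r["confidence"],2),r["uv"],ray("top",r["uv"],z).round(),r["region"].sum())
E
```

```text
pics
0.1 [148.80635711 606.28742015 230.2433629 ] [ 1.20125838e-01  9.92758137e-01 -1.00084870e-03 -2.48633554e-04]
saw 0.84 [218.6, 161.2] [730. 197.  62.] 26934
mark30 0.66 [224.4, 161.0] [730. 184.  63.] 27462
pointer_tip 0.96 [204.9, 157.5] [735. 225.  70.] 18484
mitre_arm 0.82 [205.8, 157.5] [742. 227.  50.] 18409
paddle 0.77 [335.9, 227.9] [577. -55.  83.] 392
paddle 0.4 [217.7, 163.5] [717. 195.  83.] 27307
bottle 0.6 [466.2, 280.1] [ 469. -320.   80.] 833
tape 0.65 [450.4, 176.4] [ 691. -300.   72.] 879
socket 0.69 [401.3, 315.8] [ 396. -185.   80.] 286
offcut 0.8 [202.4, 254.0] [519. 215. 108.] 972
head 0.74 [166.5, 129.0] [707. 246. 300.] 9704
```

View pics/top.png

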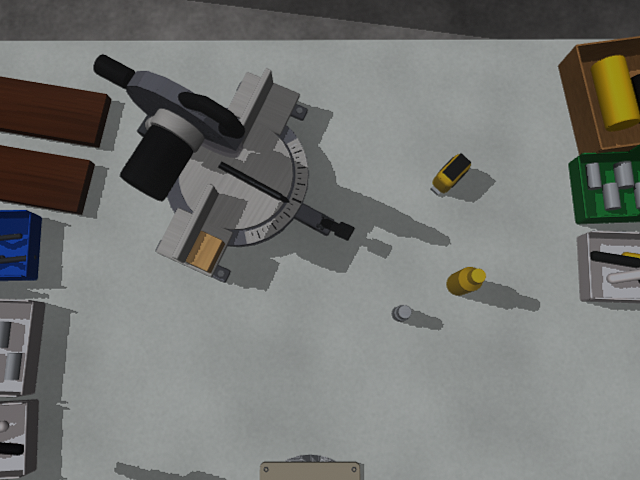

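View pics/side.png

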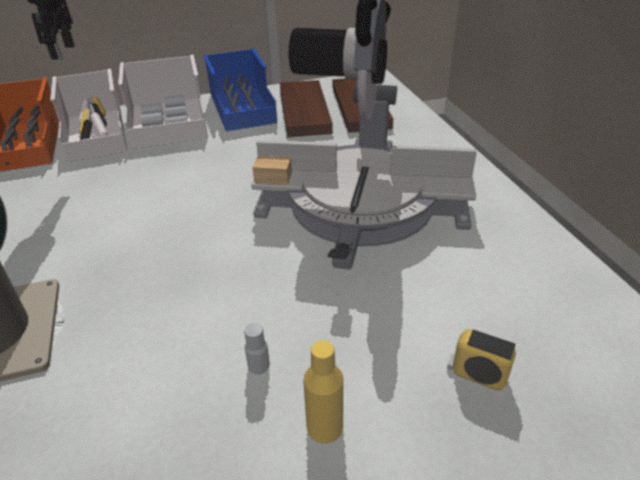

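The top view shows the saw at upper left with its arm pointing lower right: the paddle is about (337,228) and the scale arc runs from (290,135) to (240,240). In the side view the arm is just left of the centre mark at (347,245). Next I'll rectify the rim plane to a metric image.

```bash
python3 - <<'E'
from h import *
a=cv2.imread("pics/top.png")
# rectify plane z=63: u=(350-y)*1.5.. up=+x ; window x 450..850, y -100..350
s=1.5
xy=[(850,350),(850,-100),(450,-100),(450,350)]
src=np.float32([proj("top",[x,y,63]) for x,y in xy])
dst=np.float32([((350-y)*s,(850-x)*s) for x,y in xy])
M=cv2.getPerspectiveTransform(src,dst)
w=cv2.warpPerspective(a,M,(675,600),flags=cv2.INTER_CUBIC)
cv2.imwrite("pics/rect.png",w)
E
```

```text
(no output)
```

View pics/rect.png

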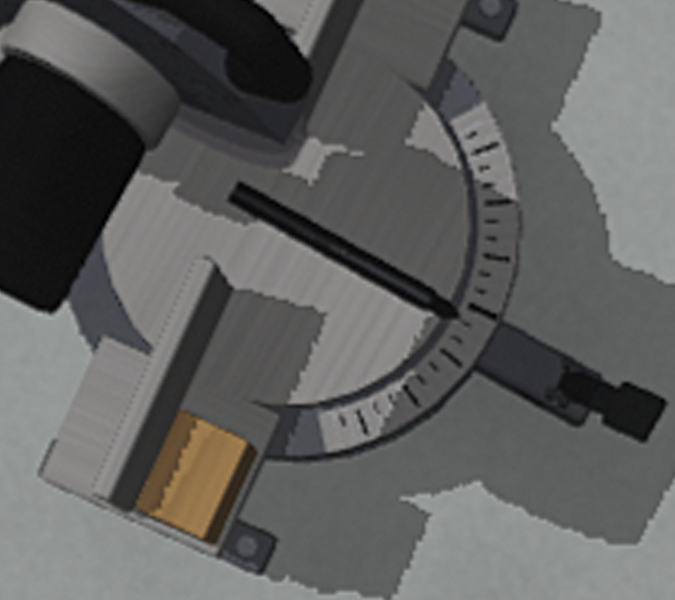

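The rectified view shows the broad 0 mark at (483,311), long left marks at about (453,355), (411,394) and (361,421), and right marks at (497,259), (497,203) and (484,148). The pointer tip is at about (458,317), slightly left of 0. I'll fit the saw pose from these.

```bash
cat >> h.py <<'E'
from scipy.optimize import least_squares
def w2(p,z=63,s=1.5):
    X=np.array([850-p[1]/s,350-p[0]/s,63.]);  return ray("top",proj("top",X),z)[:2]
E
python3 - <<'E'
from h import *
P={0:(483,311),15:(453,355),30:(411,394),45:(361,421),-15:(497,259),-30:(497,203),-45:(484,148)}
A=np.radians(list(P));Q=np.array([w2(p) for p in P.values()])
f=lambda v:(np.c_[v[0]+142.5*np.cos(v[2]-A),v[1]+142.5*np.sin(v[2]-A)]-Q).ravel()
r=least_squares(f,[720,150,-2.7]);print(r.x,np.degrees(r.x[2]),f(r.x).round(1))
c=r.x[:2]
g=lambda p,z:(lambda d:(np.hypot(*d).round(1),np.degrees(r.x[2]-np.arctan2(d[1],d[0])).round(1)))(w2(p,z)-c)
print("pointer",g((458,317),70),"slot",g((236,192),70),"paddle",g((632,408),83),"armend",g((585,418),50), w2((632,408),83))
o=c+132.5*np.array([np.cos(r.x[2]-np.pi/6),np.sin(r.x[2]-np.pi/6)]);print("mark30",o)
E
```

```text
[701.6395598  159.40325152  -1.99370993] -114.23116430790205 [ 0.5  1.5 -1.8  1.  -1.3  0.1 -0.9 -0.5  1.4  0.1  1.3 -1.   0.8 -1.2]
pointer (np.float64(132.1), np.float64(5.2)) slot (np.float64(36.7), np.float64(-174.8)) paddle (np.float64(262.8), np.float64(4.9)) armend (np.float64(237.1), np.float64(8.4)) [573.8633492  -70.26417946]
mark30 [594.13146215  81.9548239 ]
```

```bash
python3 -m creep '[[[0,0,0,-3.48,-2.81,0,0],[0,0,0,-3.48,-2.81,0,0],[0,0,0,-3.48,-2.81,0,0],[0,0,0,-3.48,-2.81,0,0],[0,0,0,-3.48,-2.81,0,0],[0,0,0,-3.48,-2.81,0,0],[0,0,0,-3.48,-2.81,0,0],[0,0,0,-3.48,-2.81,0,0],[0,0,0,-3.48,-2.81,0,0],[0,0,0,-3.48,-2.81,0,0],[0,0,0,-1.93,-4.37,0,0],[0,0,0,-1.93,-4.37,0,0],[0,0,0,-1.93,-4.37,0,0],[0,0,0,-1.93,-4.37,0,0],[0,0,0,-1.93,-4.37,0,0],[0,0,0,-1.93,-4.37,0,0]]]'
python3 -m creep '[[[0,0,0.09,0,0,0,0],[0,0,0.09,0,0,0,0],[0,0,0.09,0,0,0,0],[0,0,0,0,0,0,0]]]'
python3 - <<'E'
from h import *
s=bot.observe();print(s["time_s"],s["tool_pos"],s["tcp_rot"],s["joints"],s["force"])
cv2.imwrite("pics/wr.png",vision.grab_frame("wrist"))
E
```

```text
time_s: 2.6
tool_pos: [470.2, -32.8, 231.7]
tcp_rot: [0.12, 0.993, 0.0, 0.001]
force: [1.1, 0.3, -1.6]
grip_width: 0.1
grip_force: 0.0
time_s: 3.1
tool_pos: [470.0, -31.3, 231.5]
tcp_rot: [0.252, 0.968, -0.0, 0.0]
force: [-0.4, 0.0, 0.2]
grip_width: -0.6
grip_force: 0.0
3.1 [469.95455785 -31.27399292 231.45012975] [ 2.52222852e-01  9.67669166e-01 -1.34513367e-05  1.36384980e-04] [-2.03799503e-01  1.22679215e-03 -3.45646487e-01  1.22365201e+00
 -4.08209573e-05  3.06153877e-01] [-0.37026389  0.01195492  0.17829141]
```

View pics/wr.png

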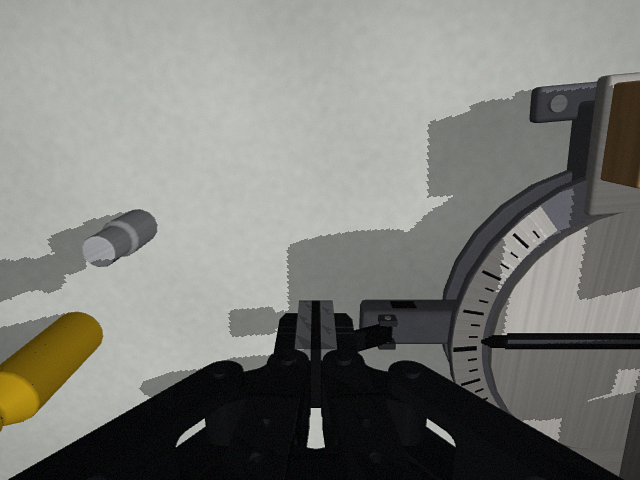

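The wrist view shows the shut fingers at about (316,330), the mitre arm along row 320, the pointer tip at (484,341), and marks 0 at (466,348), L15 at (474,311), L30 at (491,275) and L45 at (523,240). I'll use it to check the pose.

```bash
python3 - <<'E'
from h import *
P={0:(466,348),15:(474,311),30:(491,275),45:(523,241),-15:(475,388)}
A=np.radians(list(P));Q=np.array([ray("wrist",p,62.5)[:2] for p in P.values()])
f=lambda v:(np.c_[v[0]+142.5*np.cos(v[2]-A),v[1]+142.5*np.sin(v[2]-A)]-Q).ravel()
r=least_squares(f,[720,150,-2.]);c=r.x[:2];print(c,np.degrees(r.x[2]),f(r.x).round(1))
def g(p,z):
    d=ray("wrist",p,z)[:2]-c;return np.hypot(*d).round(1),np.degrees(r.x[2]-np.arctan2(d[1],d[0])).round(1)
print("ptr",g((484,341),70),"armL",g((445,301),50),g((362,301),50),"armR",g((450,343),50),"hinge",g((388,332),56))
print(proj("wrist",bot.observe()["tool_pos"]))
E
```

```text
[702.59983801 161.50234807] -113.26513343593791 [ 2.9  1.2  2.5 -0.4  1.6  0.5 -0.8 -1.5 -6.1  0.4]
ptr (np.float64(132.4), np.float64(5.6)) armL (np.float64(166.1), np.float64(15.8)) (np.float64(241.0), np.float64(12.7)) armR (np.float64(155.2), np.float64(0.2)) hinge (np.float64(215.0), np.float64(5.9))
[315.85068937 321.20758259]
```

```bash
python3 -m creep '[[[0,0,0,-3.81,2.1,0,0],[0,0,0,-3.81,2.1,0,0],[0,0,0,-3.81,2.1,0,0],[0,0,0,-3.81,2.1,0,0],[0,0,0,0,0,0,0],[0,0,0,0,0,4,0],[0,0,0,0,0,4,0],[0,0,0,0,0,4,0],[0,0,0,0,0,4,0],[0,0,0,0,0,2.2,0],[0,0,0,0,0,2.1,0],[0,0,0,0,0,0,0]]]'
python3 - <<'E'
from h import *
cv2.imwrite("pics/wr2.png",vision.grab_frame("wrist"))
a=vision.grab_frame("top"); cv2.imwrite("pics/top2.png",cv2.resize(a[80:280,130:400],None,fx=2.9,fy=2.9,interpolation=cv2.INTER_CUBIC))
print(bot.observe()["joints"])
E
```

```text
time_s: 4.65
tool_pos: [641.0, -31.9, 26.5]
tcp_rot: [0.252, 0.968, -0.0, -0.003]
force: [0.2, -0.1, -0.5]
grip_width: 0.0
grip_force: 0.0
[-1.50452922e-01  4.73041198e-01 -2.02708711e-01  8.94983534e-01
 -1.05636350e-05  3.59814481e-01]
```

View pics/wr2.png

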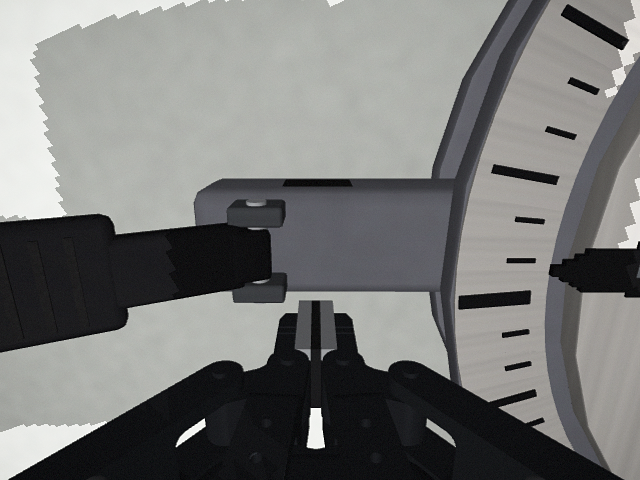

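The wrist view shows the fingers beside the arm's right face, next to its dark patch, with the arm parallel to tool y and the pointer at about 5° left. I'll push partway and look again.

```bash
python3 -m creep '[[[0,0,0,0.45,0,0,0],[0,0,0,0.45,0,0,0],[0,0,0,0.4,0,0,0],[0,0,0.03,0.58,-0.09,0,0],[0,0,0.03,0.58,-0.09,0,0],[0,0,0.03,0.58,-0.09,0,0],[0,0,0.03,0.58,-0.09,0,0],[0,0,0.03,0.58,-0.09,0,0],[0,0,0.03,0.58,-0.09,0,0],[0,0,0.03,0.58,-0.09,0,0],[0,0,0.03,0.58,-0.09,0,0],[0,0,0.03,0.58,-0.09,0,0],[0,0,0.03,0.58,-0.09,0,0],[0,0,0.03,0.58,-0.09,0,0],[0,0,0.03,0.58,-0.09,0,0],[0,0,0,0,0,0,0]]]'
python3 - <<'E'
from h import *
cv2.imwrite("pics/wr3.png",vision.grab_frame("wrist"))
E
```

```text
time_s: 6.75
tool_pos: [573.5, 8.7, 29.0]
tcp_rot: [0.422, 0.907, 0.0, 0.002]
force: [4.6, -1.1, -1.2]
grip_width: -0.0
grip_force: 1.7
```

View pics/wr3.png

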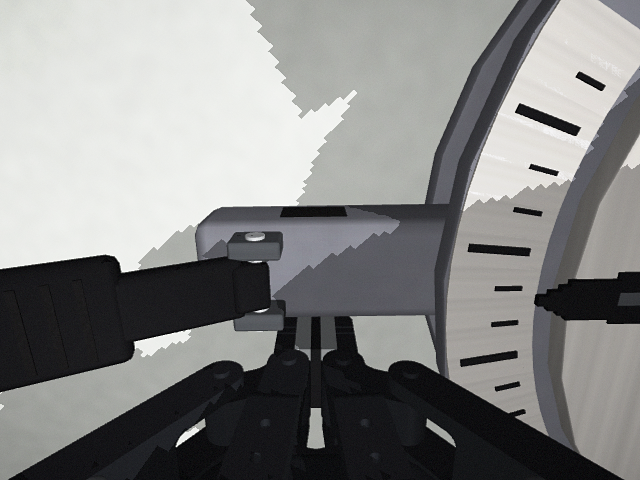

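Partway: the pointer tip at (538,299) lies between the 25 mark (508,288) and the 20 mark (505,323), with the 30 mark at (500,249). I'll calculate the exact angle.

```bash
cat >> h.py <<'E'
def ang(P,ptr,zs=(63,66,70),cen=None):
    A=np.radians(list(P));Q=np.array([ray("wrist",p,62.5)[:2] for p in P.values()])
    f=lambda v:(np.c_[v[0]+142.5*np.cos(v[2]-A),v[1]+142.5*np.sin(v[2]-A)]-Q).ravel()
    r=least_squares(f,[702,160,-2.]);print(r.x[:2],np.degrees(r.x[2]),f(r.x).round(1))
    for z in zs:
        d=ray("wrist",ptr,z)[:2]-r.x[:2];print(z,np.hypot(*d).round(1),np.degrees(r.x[2]-np.arctan2(d[1],d[0])).round(2))
E
python3 - <<'E'
from h import *
ang({30:(500,249),25:(508,288),20:(505,323),15:(489,358),35:(528,211),40:(543,170),45:(547,120)},(538,299))
E
```

```text
[704.86226176 160.98956169] -114.02196532058447 [ 2.2  1.4 -1.4 -1.5 -1.2 -1.9  2.3  1.7 -2.1 -1.1 -2.2 -0.4  2.3  1.8]
63 131.1 23.53
66 132.9 24.2
70 135.4 25.06
```

```bash
python3 -m creep '[[[0,0,0.026,0.5,-0.08,0,0],[0,0,0.026,0.5,-0.08,0,0],[0,0,0.026,0.5,-0.08,0,0],[0,0,0.026,0.5,-0.08,0,0],[0,0,0,0,0,0,0],[0,0,0,0,0,0,0]]]'
python3 - <<'E'
from h import *
cv2.imwrite("pics/wr4.png",vision.grab_frame("wrist"))
E
```

```text
time_s: 7.55
tool_pos: [558.3, 22.5, 28.9]
tcp_rot: [0.468, 0.884, 0.0, 0.001]
force: [4.1, -2.1, 0.1]
grip_width: 0.2
grip_force: 1.8
```

View pics/wr4.png

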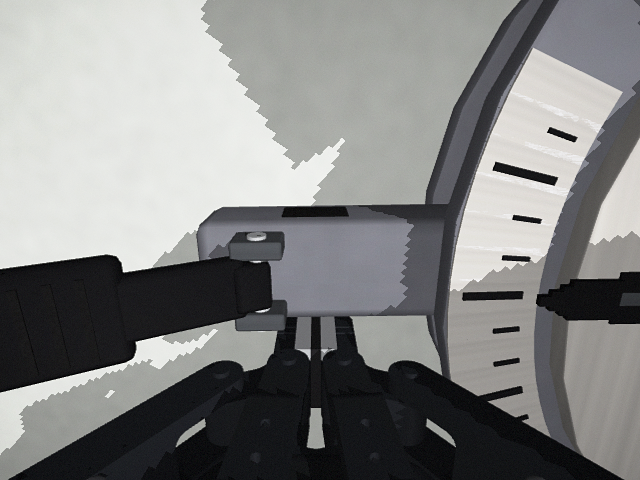

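The pointer tip at (538,299) is now practically in line with the inner end of the 30 mark at (523,295).

```bash
python3 - <<'E'
from h import *
ang({30:(492,296),25:(506,330),20:(506,363),35:(516,259),40:(527,219),45:(526,174)},(538,299))
a=ray("wrist",(523,295),63)[:2]; 
for z in (63,66,70):print(z,ray("wrist",(538,299),z)[:2]-a)
E
```

```text
[702.42714134 165.39382489] -111.8120877653466 [ 3.1  2.1 -0.4 -0.9  0.1 -0.6 -1.9 -0.8 -2.4 -0.9  1.5  1.1]
63 132.4 29.34
66 134.2 30.03
70 136.6 30.93
63 [4.73106103 1.5839253 ]
66 [2.34616769 1.74456499]
70 [-0.83369008  1.95875126]
```

Within tolerance, so I'll back off and go above the paddle.

```bash
python3 -m creep '[[[0,0,0,-1.25,0,0,0],[0,0,0,-1.25,0,0,0],[0,0,0,0,0,-3.5,0],[0,0,0,0,0,-3.5,0],[0,0,0,0,0,-3.5,0],[0,0,0,0,0,0,0],[0,0,0,1.7,-2.3,0,0],[0,0,0,1.7,-2.3,0,0],[0,0,0,1.7,-2.3,0,0],[0,0,0,0,0,0,0],[0,0,0,0,0,0,0]]]'
python3 - <<'E'
from h import *
w=vision.grab_frame("wrist");t=vision.grab_frame("side")
cr=cv2.resize(t[200:320,260:440],None,fx=3.5,fy=3.5,interpolation=cv2.INTER_CUBIC)
cv2.imwrite("pics/c5.png",np.hstack([cv2.resize(w,(400,300)),cv2.resize(cr,(400,300))]))
print(proj("wrist",[486.5,5.3,83]),proj("side",bot.observe()["tool_pos"]))
for n in("paddle",):
  for r in vision.trace("wrist",n)[:2]: print(n,r["confidence"],r["uv"],ray("wrist",r["uv"],83))
E
```

```text
time_s: 8.98
tool_pos: [485.6, 5.2, 132.7]
tcp_rot: [0.468, 0.883, -0.0, -0.0]
force: [0.2, -0.1, -0.1]
grip_width: 0.1
grip_force: 0.0
[316.3722995  274.04167635] [274.4354411  212.04107222]
paddle 0.66 [335.3, 255.7] [488.92727601  19.38987173  83.        ]
paddle 0.29 [560.4, 245.7] [582.22024758  89.30320996  83.        ]
```

View pics/c5.png

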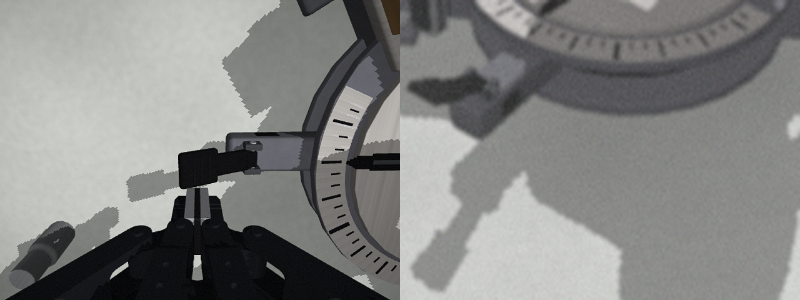

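The wrist view shows the paddle centred at about (320,270) full-size, against the TCP's projection at (316,274). The pointer is on the 30 mark. I'll press now.

```bash
python3 -m creep '[[[0,0,0,0,0,1.75,0],[0,0,0,0,0,1.75,0],[0,0,0,0,0,0.4,0],[0,0,0,0,0,0.4,0],[0,0,0,0,0,0.4,0],[0,0,0,0,0,0.4,0],[0,0,0,0,0,0.4,0],[0,0,0,0,0,0.4,0],[0,0,0,0,0,0.4,0],[0,0,0,0,0,0.4,0],[0,0,0,0,0,0.3,0],[0,0,0,0,0,0,0]]]'
```

```text
time_s: 10.62
tool_pos: [485.7, 5.1, 63.8]
tcp_rot: [0.468, 0.883, -0.0, 0.001]
force: [-0.7, -1.2, 1.7]
grip_width: 0.2
grip_force: 0.7
```

```bash
python3 -m creep '[[[0,0,0,0,0,0.2,0],[0,0,0,0,0,0.1,0],[0,0,0,0,0,0,0]]]'; python3 -m creep '[[[0,0,0,0,0,0.1,0],[0,0,0,0,0,0.1,0],[0,0,0,0,0,0,0]]]'
```

```text
time_s: 11.0
tool_pos: [485.5, 5.0, 60.6]
tcp_rot: [0.468, 0.884, -0.001, 0.0]
force: [-2.3, -2.7, 5.4]
grip_width: -0.1
grip_force: 2.4
time_s: 11.38
tool_pos: [485.6, 5.0, 59.7]
tcp_rot: [0.468, 0.884, -0.001, 0.0]
force: [-5.0, -2.7, 13.6]
grip_width: 0.0
grip_force: 7.0
```

The force has risen to 14 N at z = 60, so the lever is on its stop. I'll hold, lift away and verify.

```bash
python3 -m creep '[[[0,0,0,0,0,0.05,0],[0,0,0,0,0,0,0],[0,0,0,0,0,0,0],[0,0,0,0,0,-0.5,0],[0,0,0,0,0,-1.5,0],[0,0,0,0,0,-3,0],[0,0,0,0,0,-4,0],[0,0,0,0,0,-4,0],[0,0,0,0,0,0,0],[0,0,0,-2,-3,0,0],[0,0,0,-2,-3,0,0],[0,0,0,0,0,0,0],[0,0,0,0,0,0,0]]]'
python3 - <<'E'
from h import *
w=vision.grab_frame("wrist");t=vision.grab_frame("side")
cv2.imwrite("pics/c6.png",np.hstack([w[120:440,280:],cv2.resize(t[200:280,250:360],(440,320),interpolation=cv2.INTER_CUBIC)]))
E
```

```text
time_s: 13.0
tool_pos: [457.9, -60.9, 187.2]
tcp_rot: [0.468, 0.883, 0.0, -0.001]
force: [-0.1, -0.1, 1.0]
grip_width: 0.3
grip_force: 0.0
```

View pics/c6.png

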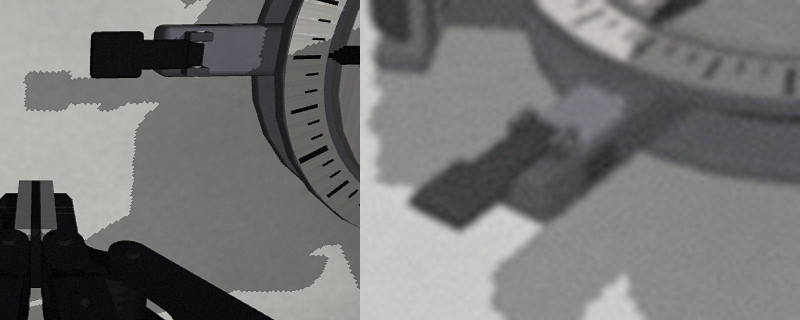

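The lever now lies level along the arm, and the pointer tip at crop (330,54) lines up with the 30 mark at (318,57). The tool is clear of the saw.

```bash
python3 -c "
from plant import bot
print(bot.job_done())"
```

```text
the job is handed in; nothing more can be done
None
```

The job is handed in: the last pictures show the pointer on the 30-degree-left mark, the lock lever pressed level and the robot clear of the saw; the hand-in gave no verdict.

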